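# Screw the lid onto the storage jar

### The arm

A 7-joint arm with a two-finger parallel gripper is mounted at the origin on a cart in front of the work surface, level with it; the furniture and walls round the work are solid. World frame = base frame: x ahead of the robot, y to its left, z up, the work surface at z = 0. Lengths are in m, angles in rad, forces in N, time in s.
With the tool pointing down it reaches from about 0.425 to 0.925 m from the base axis. Payload 6.8 kg.
Tool frame: the origin (TCP) lies at the centre of the arm's flange, where the gripper is bolted on; the fingertips stand 173 mm ahead of it and the grasp point (between the pads) lies 155 mm ahead of it (finger_overhang is the distance from the TCP to the fingertips, in m); y points along the fingers, z is the direction in which the jaws open and shut, and the axes are right-handed (so a half turn about y gives the same grasp; the last joint's range is limited). The gripper opens to 85 mm and grips with 20 to 120 N. Pads are 22 mm wide; open, the fingers measure 114 mm over their backs; the gripper's body (76 mm by 85 mm) begins 54 mm behind the grasp point. The pads swing forward as they close: fully open they stand 13 mm farther back than shut.
Start: joints at [-1.304, 0.477, 0.022, 1.555, -0.011, 1.109, -0.083], TCP at [0.247, 0.628, 0.405] pointing down, gripper open.
Joint ranges: [-2.96, 2.96], [-0.34, 2.1], [-1.41, 1.46], [0.24, 2.44], [-1.37, 4.51], [0.17, 1.92], [-2.96, 2.96]. Speed limits (rad/s): [2.39, 2.39, 3.14, 3.14, 3.14, 3.14, 3.14].

### API

Orientations are given as a rotation vector (axis times angle).
In Python, from bench import get_obs, grab_frame, hand_in, finger_overhang gives the robot as it stands. The module is installed in compiled form; this text tells all that it offers.
- The arm moves only by the shell command python3 -m jog 'ROWS' [FORCE]. ROWS is JSON, a list of rows, each a list of 3 entries, a list of its own where there are three numbers: the shift along the tool's x, y, z in cm, then the turn about the tool's y in rad, then the gripper command: -1 is fully open, 1 is shut, values between are in proportion. In form: [[[x, y, z], twist, gripper], ...]. A call has 1 to 10 rows; each row is the pose to reach, as a shift and turn from the pose commanded when the call began, along the tool's axes at that moment; what a row does not reach only later rows make up. A row lasts 1/8 s, in which the tool goes at most 62.5 mm and 10.7 degrees, less where a joint would pass 70% of its speed; a pose out of reach is approached as far as the arm can. A call with a gripper value outside its range is refused whole. The fingers move at their own pace and stop on an object; FORCE is the grip in N (left out, the last holds). Time passes only in rows, so rows that repeat a pose let the fingers close. It gives the time, the measured TCP pose, the force and the opening at its end, in the units of the state.
- get_obs(): the state, without advancing time (a new reading comes with each control period).
- grab_frame(name): name is "scene" or "top" or "wrist"; returns a dict with "image" (400x640x3 uint8, blue, green, red), "fx", "fy", "cx", "cy" (pixels), "distortion" ([k1, k2, p1, p2, k3] as OpenCV has them; the pictures are not rectified), "origin" and "rotation" of the camera in the world. Camera axes: x right, y up, looking along -z (the intrinsics and any distortion apply to the point x, -y, -z); pixel columns grow to the right and rows downward; lengths in m; the calibration is good to about 2 mm. A picture is of the moment at which its call begins. There is no depth.
- hand_in(): hands the job in, once; it reports no verdict.
The state is a dict: "clock": time; "joints": joint angles; "qvel": joint speeds; "tau": joint torques, N m; "tcp_pos": TCP position; "orientation": TCP orientation; "contact_force": force on the tool from outside, world axes, zero at the start; "moment": the same for the moment, N m; "grip_width": finger opening in m.
Only numpy, scipy, OpenCV 4.12 (cv2) and the standard library are available. Lean on these libraries where they do the work, as an engineer would, in place of code of your own. Each camera call takes 0.05 s, during which the arm holds its last target.

### The job

Close the open white storage jar with the grey screw lid that fits it, the larger of the two. Set the lid level on the mouth so that it first rests on top of the threads, with its grip bar about 55 degrees clockwise (seen from above) of the long start ridges on the jar's shoulder; then turn it back anticlockwise to those ridges so that it drops over the thread start, press it down onto the rim, tighten it clockwise to the stop and let go. Leave the smaller lid where it is.

Things in the scene. Friction and masses are not known exactly. Their poses are not given: they have to be found in the camera images.
- jar: Open white storage jar, fixed, 136 mm wide, 106 mm tall. Origin: centre of underside, z up. Shoulder at z = 80 mm; neck radius 36 mm to the rim at 106 mm. On the neck two equal threads (out to radius 44, z 93 to 98 mm), each 35 to 85 degrees clockwise (from above) of a start ridge, then a stop block to 145 degrees, 103 mm high. The jar's +x and -x point to the two start ridges.
- jar_start (a point): Top of one of two long grey radial ridges (13 x 8 mm) on the jar's shoulder, 60 mm out along the jar's +x (the other along -x). Each marks a thread start: the middle of a 70 degree gap between stop block and thread, where a lug drops in. A round grey stud (7 mm) 75 degrees clockwise of each ridge shows where the bar points when tight.
- lid: Larger loose grey lid, 104 mm wide, 55 mm tall, 0.15 kg. Origin: centre of underside, z up. Plate top at z = 26 mm; on it a grip bar along x, 62 long, 14 wide, to z = 55 mm. A lug under each bar end, 20 degrees wide, in to radius 40 mm. Play on the jar 4 mm. Origin above the jar's: 97 mm with lugs on the threads (bar 45 to 75 degrees clockwise of ridges), 86 mm dropped on the rim. Turns easily.
- small_lid: Smaller loose grey lid of the same form, 68 mm wide, 55 mm tall, bar 41 mm long; it does not fit the jar. Origin: centre of its underside.
Mind the look-alikes: they are no part of the job. What is shaped like the lid but blue or red is not meant.

How it is judged:
By the outcome, as a careful person would: the job done as asked, in the order asked, and still so for the second after the job is handed in, with the robot touching nothing.
It also fails if it takes over 46 s, if anything falls off the work surface, if the arm or the gripper's body presses on something with over 40 N, if the wrist force passes 120 N, or if a joint passes its speed limit or range.

## Working session

There is one attempt and no reset: what is moved stays moved. The work goes in short steps, Python scripts to look and compute and a shell command to move; the robot and the scene stay as the last step left them, time stands still between calls to the robot, and variables do not carry over. Pictures are saved under pics/ and viewed, and the job is handed in when it is done.

```bash
mkdir -p pics; python3 - <<'E'
from bench import *
import cv2
for n in("scene","top","wrist"):
    f=grab_frame(n); cv2.imwrite(f"pics/a_{n}.png",f["image"]); print(n,f["fx"],f["fy"],f["cx"],f["cy"],f["distortion"],f["origin"],f["rotation"])
print(get_obs(), finger_overhang)
E
```

```text
scene 490.1778528539041 490.1778528539041 321.1243812422177 199.96342079372855 [-0.0631428  0.         0.         0.         0.       ] [-0.00388413 -0.71403935  0.76235579] [ 0.90531184 -0.30964759 -0.57385659]
top 471.00983027546505 471.00983027546505 326.9819530899313 196.2442544628053 [-0.08054274  0.          0.          0.          0.        ] [0.28344313 0.05322044 1.46319853] [ 0.13884485 -0.15074273 -1.58088635]
wrist 275.952044183473 275.952044183473 321.87512429951545 199.41469336190065 [0.01119143 0.         0.         0.         0.        ] [0.16700631 0.6591319  0.37290277] [-0.29534857 -0.19849041  1.18381923]
{'clock': 0.15, 'joints': array([-1.30414191,  0.47762888,  0.02233986,  1.5562083 , -0.01153052,
        1.10928907, -0.08310058]), 'qvel': array([-3.22753908e-05, -6.23922494e-04, -9.85821350e-04, -3.07661471e-03,
       -1.23784200e-04, -1.37990494e-03,  3.99763510e-04]), 'tau': array([ 2.52743761e-03, -5.96932161e+01,  1.61009923e+00, -2.81494671e+01,
        1.26707004e-02,  6.51030146e-03, -3.16288640e-05]), 'tcp_pos': array([0.24698583, 0.62796816, 0.403943  ]), 'orientation': array([-1.55212273,  0.29422192, -0.29391476]), 'contact_force': array([ 0.07860106, -1.0326823 , -0.12489801]), 'moment': array([-0.02613213, -0.00272169,  0.03635547]), 'grip_width': 0.0854298578007732} 0.1734
```

View pics/a_scene.png

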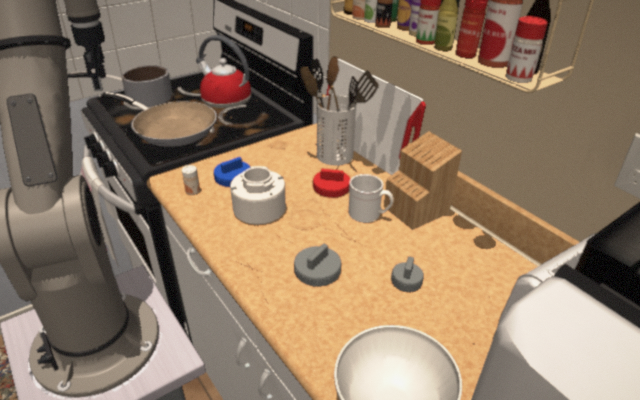

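View pics/a_top.png

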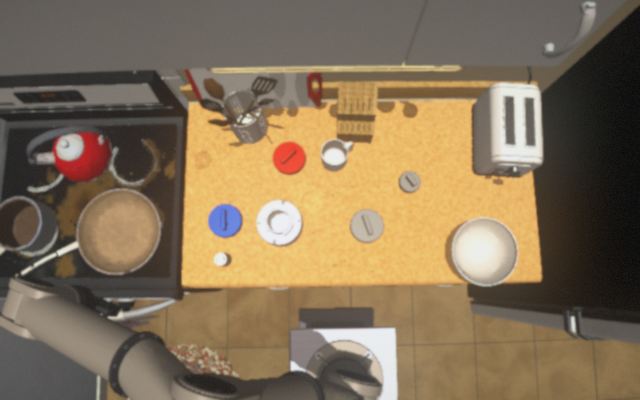

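View pics/a_wrist.png

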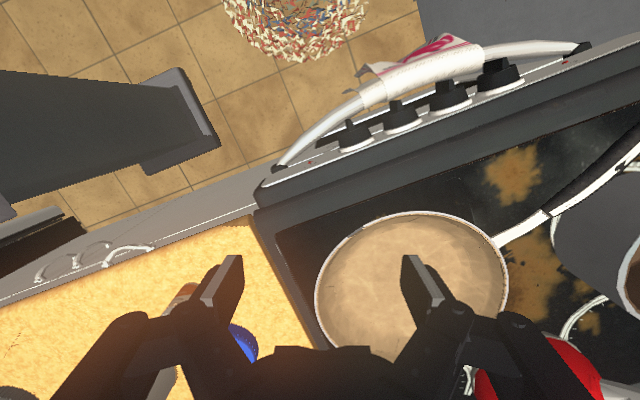

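The scene view shows the jar at about (258,195), the large grey lid at (318,265) and the small lid at (407,277). In the top view they are at (279,223), (367,225) and (409,182). The blue lid at (225,220) and the red one at (289,157) are look-alikes.

```bash
cat > h.py <<'E'
import numpy as np, cv2
from bench import *
from scipy.spatial.transform import Rotation as R
def K(f): return np.array([[f["fx"],0,f["cx"]],[0,f["fy"],f["cy"]],[0,0,1]])
def rays(f,uv):
    p=cv2.undistortPoints(np.array(uv,float).reshape(-1,1,2),K(f),np.array(f["distortion"],float)).reshape(-1,2)
    d=np.c_[p[:,0],-p[:,1],-np.ones(len(p))]
    return d@R.from_rotvec(f["rotation"]).as_matrix().T
def onz(f,uv,z):
    d=rays(f,uv); o=np.array(f["origin"]); return o+d*((z-o[2])/d[:,2])[:,None]
def proj(f,P):
    c=(np.atleast_2d(P)-f["origin"])@R.from_rotvec(f["rotation"]).as_matrix()
    q=np.c_[c[:,0],-c[:,1],-c[:,2]]
    return cv2.projectPoints(q.reshape(-1,1,3),np.zeros(3),np.zeros(3),K(f),np.array(f["distortion"],float))[0].reshape(-1,2)
def crop(f,name,u,v,r,s):
    im=f["image"][max(0,v-r):v+r,max(0,u-r):u+r]; cv2.imwrite(name,cv2.resize(im,None,fx=s,fy=s,interpolation=cv2.INTER_CUBIC))
E
python3 - <<'E'
from h import *
f=grab_frame("top")
a=cv2.resize(f["image"][180:270,240:420],None,fx=4.4,fy=4.4,interpolation=cv2.INTER_CUBIC); cv2.imwrite("pics/b_top.png",a)
im=f["image"].astype(int)
sat=im.max(2)-im.min(2)
m=((sat<35)&(im.max(2)>60)).astype(np.uint8); m[:, :240]=0; m[:190]=0; m[260:]=0; m[:,430:]=0
n,l,st,c=cv2.connectedComponentsWithStats(m)
for i in range(1,n):
    if st[i,4]>100: print(st[i],c[i],onz(f,[c[i]],0.025),onz(f,[c[i]],0.08))
o=get_obs(); print(R.from_rotvec(o["orientation"]).as_matrix())
E
```

```text
[ 257  200   45   45 1586] [278.91298865 222.40226986] [[0.47136033 0.1893153  0.025     ]] [[0.46417395 0.18411072 0.08      ]]
[351 210  32  32 757] [366.33025099 225.47556143] [[ 0.45789771 -0.07933722  0.025     ]] [[ 0.45122616 -0.07426791  0.08      ]]
[[ 9.30588215e-01 -3.50753170e-04  3.66067549e-01]
 [-3.66067714e-01 -1.02146193e-03  9.30587656e-01]
 [ 4.75174942e-05 -9.99999417e-01 -1.07895984e-03]]
```

View pics/b_top.png

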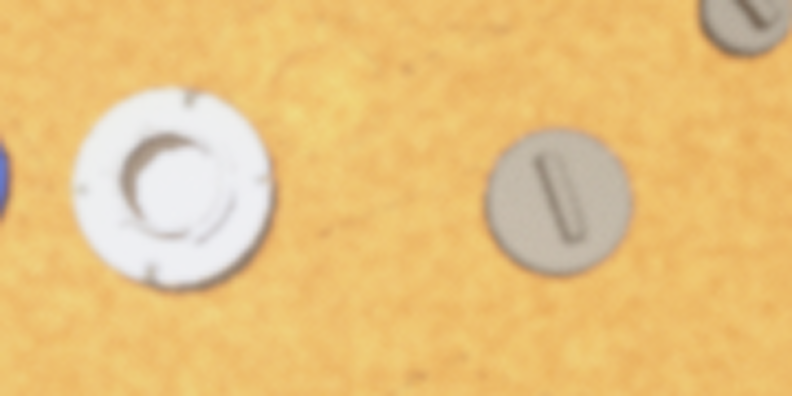

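The close-up of the top view shows the ridges at crop (190,98) and (152,270) and the studs at (83,190) and (265,178). The lid bar runs from (543,155) to (575,240).

```bash
python3 - <<'E'
from h import *
f=grab_frame("top")
g=lambda L:[(x/4.4+240,y/4.4+180) for x,y in L]
b=onz(f,g([(543,155),(575,240)]),.055); print("bar",b,b.mean(0),np.degrees(np.arctan2(*(b[0]-b[1])[[1,0]])))
r=onz(f,g([(190,98),(152,270)]),.086); print("ridge",r,r.mean(0),np.degrees(np.arctan2(*(r[0]-r[1])[[1,0]])))
r=onz(f,g([(83,190),(265,178)]),.083); print("stud",r,r.mean(0),np.degrees(np.arctan2(*(r[0]-r[1])[[1,0]])))
E
```

```text
bar [[ 0.48554272 -0.06867201  0.055     ]
 [ 0.42667131 -0.0888337   0.055     ]] [ 0.45610702 -0.07875286  0.055     ] 18.904789994204755
ridge [[0.52338063 0.1710186  0.086     ]
 [0.4076812  0.19622614 0.086     ]] [0.46553091 0.18362237 0.086     ] -12.291011766267934
stud [[0.46227204 0.24309285 0.083     ]
 [0.46869136 0.12086617 0.083     ]] [0.4654817  0.18197951 0.083     ] 93.0063997428721
```

```bash
python3 -m jog '[[[3,0,-2],0,-1],[[7,0,-5],-0.1,-1],[[11,0,-9],-0.2,-1],[[16,0,-13],-0.3,-1],[[20,0,-17],-0.4,-1],[[25,0,-21],-0.5,-1],[[29,0,-25],-0.6,-1],[[32,0,-29],-0.7,-1],[[34,0,-34],-0.7,-1],[[36,1,-38],-0.7,-1]]' 60
```

```text
clock: 1.5
tcp_pos: [0.4431, 0.1406, 0.3952]
orientation: [-1.555, -0.256, 0.253]
contact_force: [1.1, 0.0, -0.8]
grip_width: 0.0853
```

```bash
python3 -m jog '[[[-1,0,-4],0,-1],[[-2,1,-8],0,-1],[[-3,2,-13],0,-1],[[-5,3,-17],0,-1],[[-5.8,3,-20],0,-1],[[-5.8,3,-21.4],0,-1],[[-5.8,3,-21.4],0,-1]]'
python3 - <<'E'
from h import *
f=grab_frame("wrist"); cv2.imwrite("pics/c_w.png",f["image"]); print(f["origin"],f["rotation"]); print(get_obs()["joints"])
f=grab_frame("top"); crop(f,"pics/c_t.png",367,225,60,5)
E
```

```text
clock: 2.38
tcp_pos: [0.4569, -0.0786, 0.3649]
orientation: [-1.556, -0.255, 0.254]
contact_force: [0.4, 1.1, -0.3]
grip_width: 0.0853
[ 0.37548424 -0.10544993  0.33390791] [-0.22875803 -0.31692283  1.87414439]
[-0.22767786  0.17501602  0.2939131   2.10253611 -0.06643304  0.87226164
  2.00131514]
```

View pics/c_w.png

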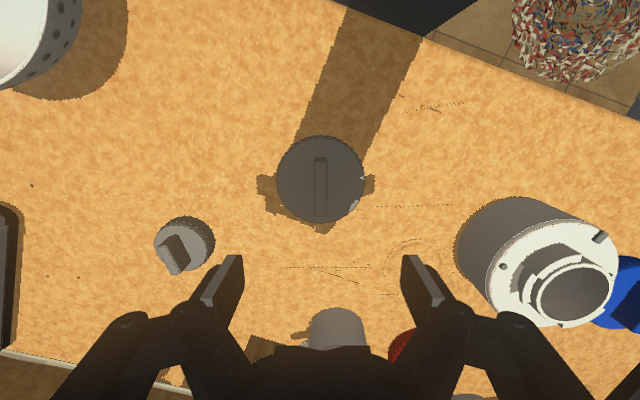

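The wrist view shows the large lid at about (320,180), with its bar running nearly straight down from (320,157) to (320,222). The jar is at (555,265), with a ridge near (601,236) and a stud near (503,266).

```bash
python3 - <<'E'
from h import *
f=grab_frame("wrist")
crop(f,"pics/d_lid.png",320,180,60,6)
a=f["image"][180:340,440:640]; cv2.imwrite("pics/d_jar.png",cv2.resize(a,None,fx=3.8,fy=3.8,interpolation=cv2.INTER_CUBIC))
E
```

```text
(no output)
```

View pics/d_lid.png

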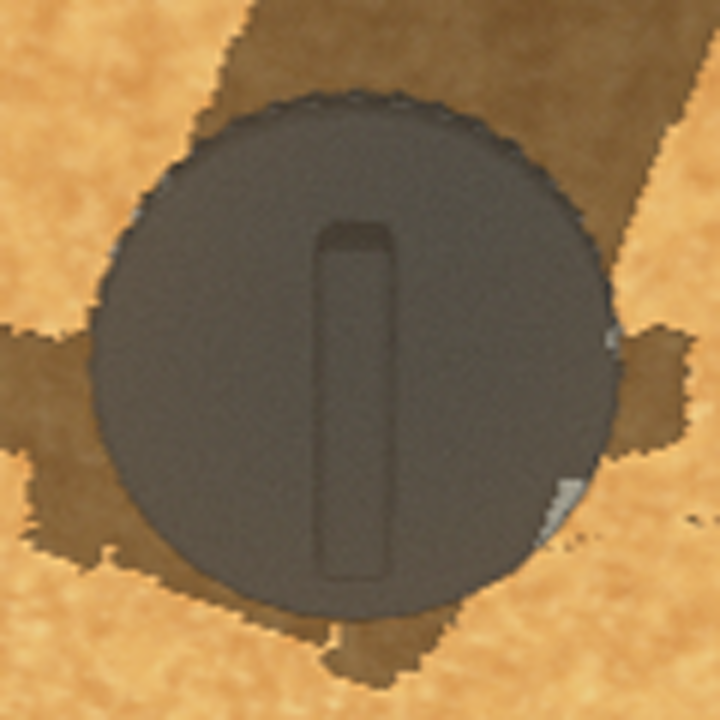

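View pics/d_jar.png

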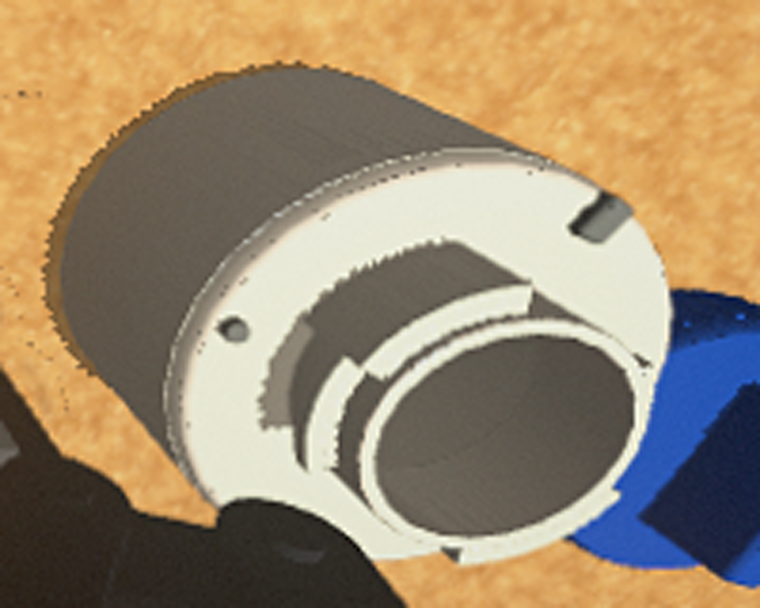

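The lid crop shows the bar's top face from (318–392, 248) to (318–388, 578). The jar crop shows one ridge at (605,215) and one stud at (234,330).

```bash
python3 - <<'E'
from h import *
f=grab_frame("wrist")
uv=[(x/6+260-.4,y/6+120-.4) for x,y in [(320,248),(392,248),(318,578),(388,578)]]
b=onz(f,uv,.055); e=[(b[0]+b[1])/2,(b[2]+b[3])/2]; d=e[0]-e[1]
print(b,np.linalg.norm(d),np.linalg.norm(b[0]-b[1]),(e[0]+e[1])/2,np.degrees(np.arctan2(d[1],d[0])))
o=get_obs(); M=R.from_rotvec(o["orientation"]).as_matrix(); print(M,o["tcp_pos"])
t=(e[0]+e[1])/2; t[2]=.215
print("shift cm",M.T@(t-o["tcp_pos"])*100)
E
```

```text
[[ 0.43069236 -0.09504567  0.055     ]
 [ 0.42676529 -0.08345416  0.055     ]
 [ 0.4884699  -0.07654052  0.055     ]
 [ 0.48438164 -0.06447041  0.055     ]] 0.06066540738031227 0.01223867036843776 [ 0.45757729 -0.07987769  0.055     ] -162.00217932393517
[[ 9.46858092e-01 -6.45432488e-05 -3.21651596e-01]
 [ 3.21651595e-01  4.02993823e-04  9.46858009e-01]
 [ 6.85103143e-05 -9.99999917e-01  4.02338401e-04]] [ 0.45654815 -0.07722309  0.36467946]
shift cm [ 1.10341697e-02  1.49678313e+01 -2.90477928e-01]
```

```bash
python3 -m jog '[[[0,4,-0.1],0.01,-1],[[0,8,-0.2],0.01,-1],[[0,12,-0.2],0.01,-1],[[0,14,-0.2],0.01,-1],[[0,15,-0.2],0.01,-1],[[0,15,-0.2],0.01,-1]]'
python3 - <<'E'
from h import *
f=grab_frame("wrist"); cv2.imwrite("pics/e_w.png",f["image"])
f=grab_frame("scene"); a=f["image"][160:320,220:440]; cv2.imwrite("pics/e_s.png",cv2.resize(a,None,fx=3.5,fy=3.5,interpolation=cv2.INTER_CUBIC))
E
```

```text
clock: 3.32
tcp_pos: [0.4571, -0.08, 0.2146]
orientation: [-1.556, -0.248, 0.248]
contact_force: [0.1, -0.1, 0.2]
grip_width: 0.0855
```

View pics/e_w.png

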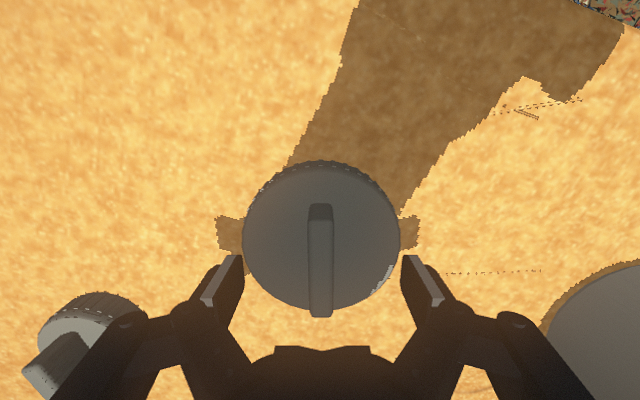

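View pics/e_s.png

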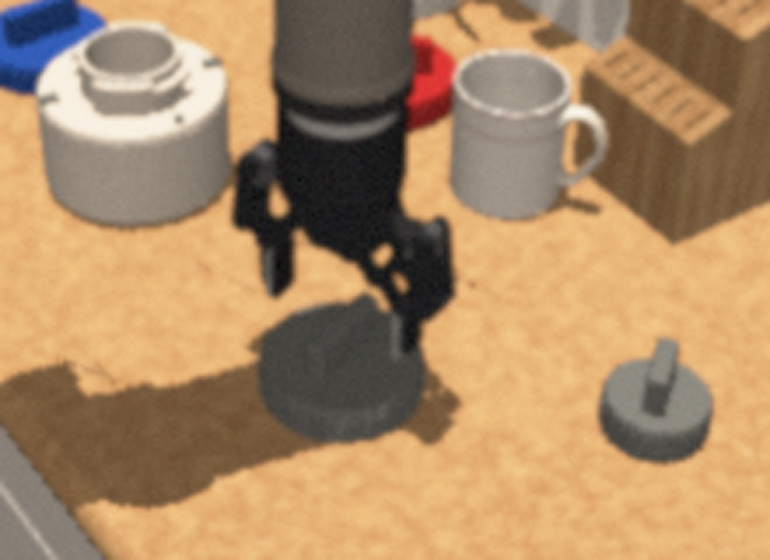

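The fingers straddle the bar, which runs from (320,205) to (320,315) in the wrist view. The open tips are still at about the height of the bar top, so I'll go 9 mm lower and close.

```bash
python3 -m jog '[[[0,0.5,0],0,-1],[[0,0.9,0],0,-1],[[0,0.9,0],0,1],[[0,0.9,0],0,1],[[0,0.9,0],0,1],[[0,0.9,0],0,1],[[0,0.9,0],0,1],[[0,0.9,0],0,1]]' 70
python3 - <<'E'
from h import *
print(get_obs()["contact_force"],get_obs()["tcp_pos"])
f=grab_frame("wrist"); cv2.imwrite("pics/f_w.png",f["image"])
f=grab_frame("scene"); a=f["image"][160:320,220:440]; cv2.imwrite("pics/f_s.png",cv2.resize(a,None,fx=3.5,fy=3.5,interpolation=cv2.INTER_CUBIC))
E
```

```text
clock: 4.42
tcp_pos: [0.4572, -0.0805, 0.206]
orientation: [-1.557, -0.248, 0.247]
contact_force: [-1.8, -0.3, 6.3]
grip_width: 0.0125
[-1.80530618 -0.33271877  6.29959503] [ 0.45715991 -0.08048471  0.20597886]
```

View pics/f_w.png

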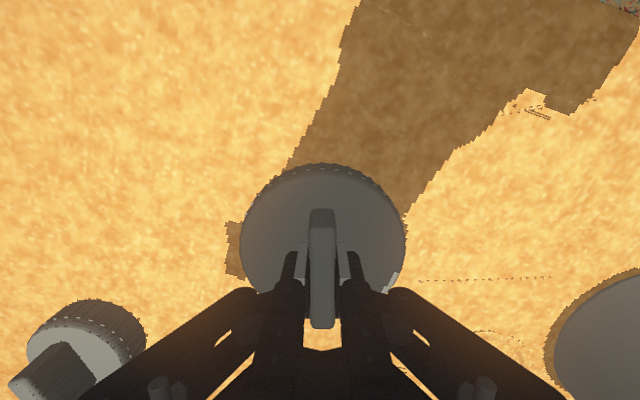

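View pics/f_s.png

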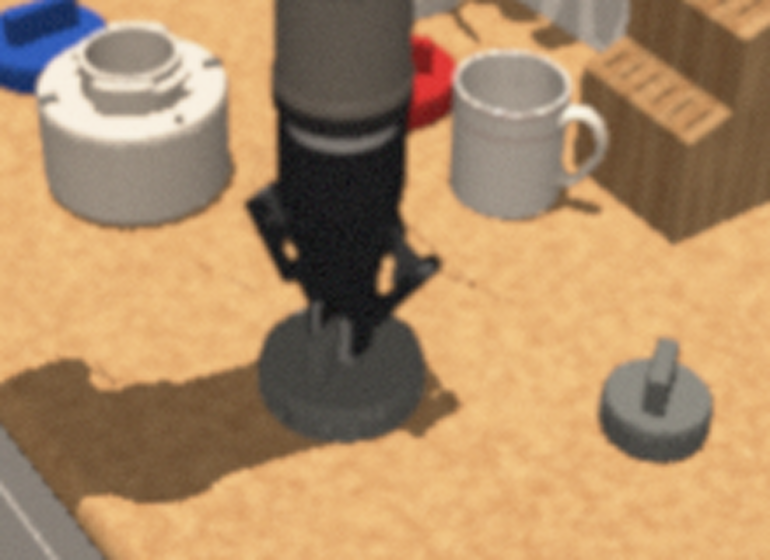

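Gripped at 12.5 mm width; the pads sit on the bar, around (322,270) in the wrist view, and the lid is still flat. Next I'll lift it and move near the jar, turning to the placing yaw.

```bash
python3 -m jog '[[[0,-2,0],0,1],[[0,-5,0],0,1],[[0,-9,0],0.15,1],[[1,-13,2],0.33,1],[[3,-16,4],0.51,1],[[6,-16.4,7],0.69,1],[[8,-16.4,10],0.87,1],[[10,-16.4,11.8],1.05,1],[[10,-16.4,11.8],1.23,1],[[10,-16.4,11.8],1.41,1]]'
python3 -m jog '[[[0,0,0],0.08,1],[[0,0,0],0.08,1],[[0,0,0],0.08,1]]'
python3 - <<'E'
from h import *
o=get_obs();print(o["contact_force"],o["joints"]); print(R.from_rotvec(o["orientation"]).as_matrix())
f=grab_frame("wrist"); cv2.imwrite("pics/g_w.png",f["image"]);np.save("g.npy",f,allow_pickle=True)
E
```

```text
clock: 5.78
tcp_pos: [0.5153, 0.0632, 0.3691]
orientation: [-1.397, 0.856, -0.855]
contact_force: [-0.6, 0.6, -1.7]
grip_width: 0.0126
clock: 6.15
tcp_pos: [0.5154, 0.0627, 0.3695]
orientation: [-1.372, 0.912, -0.911]
contact_force: [-0.3, 0.3, -1.6]
grip_width: 0.0127
[-0.29764786  0.33135803 -1.62526371] [-0.68469767  0.28349045  0.53369986  1.99002431 -0.18064092  0.91415926
  0.34003188]
[[ 3.87211979e-01 -3.85425360e-04  9.21990637e-01]
 [-9.21990713e-01 -5.96518137e-05  3.87211986e-01]
 [-9.42429052e-05 -9.99999924e-01 -3.78456499e-04]]
```

View pics/g_w.png

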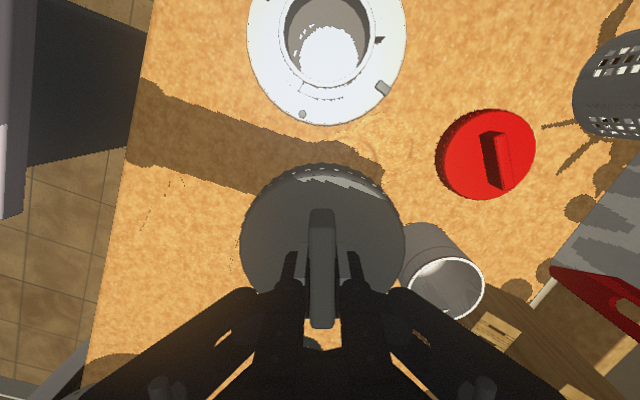

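The lid is firmly held and level, with its bar vertical at (320,210–325). The jar is at (327,45), partly cut off; 3 cm towards it brings it fully into view.

```bash
python3 -m jog '[[[-2,0,0],0,1],[[-3,-1,0],0,1],[[-3,-1,0],0,1],[[-3,-1,0],0,1]]'
python3 - <<'E'
from h import *
f=grab_frame("wrist"); 
a=f["image"][0:180,220:440]; cv2.imwrite("pics/h_w.png",cv2.resize(a,None,fx=3.3,fy=3.3,interpolation=cv2.INTER_CUBIC));np.save("h.npy",f,allow_pickle=True)
E
```

```text
clock: 6.7
tcp_pos: [0.5041, 0.0899, 0.38]
orientation: [-1.37, 0.912, -0.913]
contact_force: [-0.1, -0.3, -1.4]
grip_width: 0.0126
```

View pics/h_w.png

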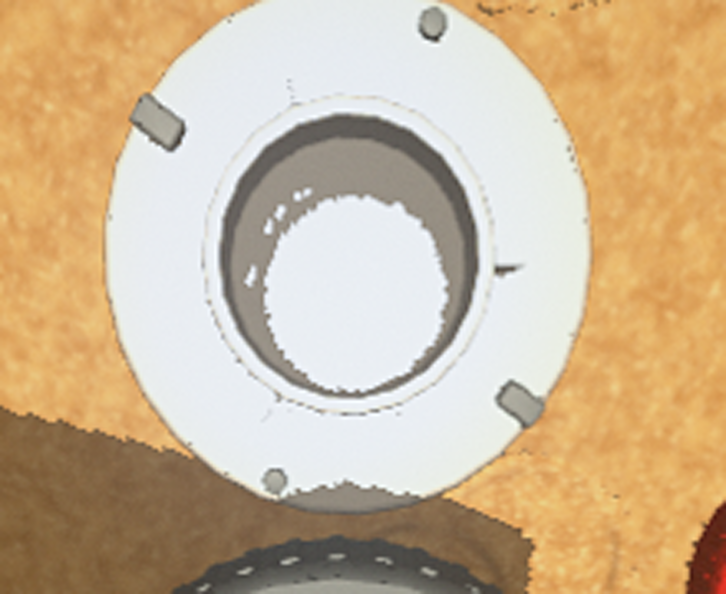

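```bash
python3 - <<'E'
from h import *
f=np.load("h.npy",allow_pickle=True).item()
g=lambda L:[(x/3.3+220-.35,y/3.3-.35) for x,y in L]
for nm,L,z in (("ridge",[(160,120),(519,404)],.085),("stud",[(431,19),(275,480)],.084)):
    r=onz(f,g(L),z); d=r[0]-r[1]; print(nm,r.round(4),r.mean(0).round(4),np.linalg.norm(d),np.degrees(np.arctan2(d[1],d[0])))
# inner rim edge extremes, fit circle on world plane
r=onz(f,g([(220,250),(476,255),(348,113),(348,397)]),.106); print(r.round(4))
A=np.c_[2*r[:,:2],np.ones(4)]; s=np.linalg.lstsq(A,(r[:,:2]**2).sum(1),rcond=None)[0]; print("rim",s[:2],np.sqrt(s[2]+s[:2]@s[:2]))
# shoulder outline by mask
im=f["image"].astype(int); m=((im.max(2)-im.min(2)<30)&(im.max(2)>170)).astype(np.uint8); m[170:]=0
c=max(cv2.findContours(m,cv2.RETR_EXTERNAL,cv2.CHAIN_APPROX_NONE)[0],key=cv2.contourArea)[:,0]
c=c[(c[:,1]>4)&(c[:,1]<125)]; r=onz(f,c,.08); A=np.c_[2*r[:,:2],np.ones(len(r))]; s=np.linalg.lstsq(A,(r[:,:2]**2).sum(1),rcond=None)[0]; print("shoulder",s[:2],np.sqrt(s[2]+s[:2]@s[:2]))
# lid bar check in hand
o=get_obs(); print(o["tcp_pos"],R.from_rotvec(o["orientation"]).as_matrix()[:,0])
cv2.imwrite("pics/h_l.png",cv2.resize(f["image"][150:350,220:430],None,fx=3,fy=3,interpolation=cv2.INTER_CUBIC))
E
```

```text
ridge [[0.4088 0.1998 0.085 ]
 [0.5238 0.1727 0.085 ]] [0.4663 0.1863 0.085 ] 0.11819169896261698 166.72951533189135
stud [[0.4631 0.2463 0.084 ]
 [0.4685 0.1268 0.084 ]] [0.4658 0.1865 0.084 ] 0.11964444302176049 92.56336392526042
[[0.4361 0.1768 0.106 ]
 [0.4942 0.1998 0.106 ]
 [0.4536 0.2156 0.106 ]
 [0.4783 0.1571 0.106 ]]
rim [0.46591782 0.18631025] 0.031537347929600175
shoulder [0.46586603 0.18720371] 0.06308258946228915
[0.50409698 0.08977673 0.37981017] [ 3.85133318e-01 -9.22860922e-01  2.15715401e-04]
```

View pics/h_l.png

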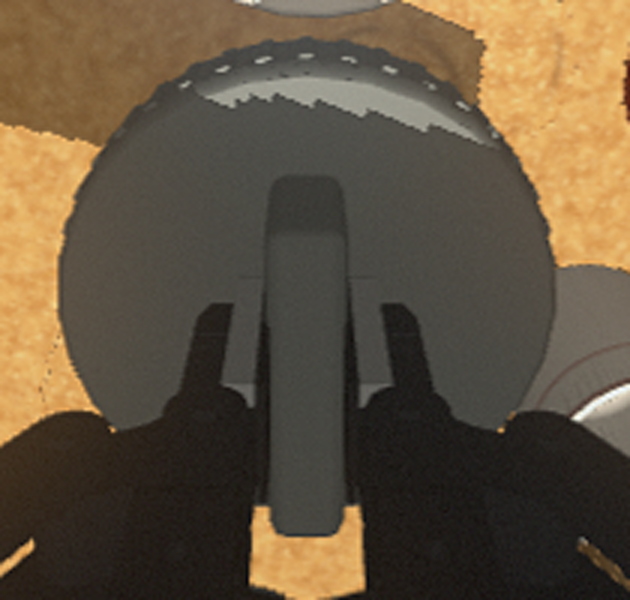

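```bash
python3 - <<'E'
from h import *
f=np.load("h.npy",allow_pickle=True).item()
o=get_obs(); M=R.from_rotvec(o["orientation"]).as_matrix()
uv=[(x/3+220-.3,y/3+150-.3) for x,y in [(268,232),(348,232),(272,534),(343,534)]]
b=onz(f,uv,o["tcp_pos"][2]-.206+.055); e=[(b[0]+b[1])/2,(b[2]+b[3])/2]; d=e[1]-e[0]; c=(e[0]+e[1])/2
print(np.linalg.norm(d),c,"yaw",np.degrees(np.arctan2(d[1],d[0])),"tool yaw",np.degrees(np.arctan2(M[1,0],M[0,0])))
print("lid rel tcp in tool cm",M.T@(c-o["tcp_pos"])*100)
J=np.array([.466,.1858,0])
for off in (0,1): print("shift cm",M.T@(J-(c if off else o["tcp_pos"]))*100)
E
```

```text
0.060619409750822535 [0.50386695 0.08892484 0.22881017] yaw -67.42056993760511 tool yaw -67.34798240803084
lid rel tcp in tool cm [ 0.06650191 15.09999933 -0.05817364]
shift cm [-10.33704653  37.97883642   0.17195162]
shift cm [-10.40354844  22.8788371    0.23012526]
```

The jar view shows ridges at crop (160,120) and (519,404) and the rim centred near (348,255). That puts the jar at (0.466, 0.186) with ridge yaw −12.8°. The lid sits within 1 mm of the tool axis at yaw −67.4°, which is 54.6° clockwise of the ridges.

```bash
python3 -m jog '[[[-3,0,0.1],0,1],[[-6,0,0.1],0,1],[[-9,0.5,0.2],0,1],[[-10.4,2,0.2],0,1],[[-10.4,4,0.2],0,1],[[-10.4,6,0.2],0,1],[[-10.4,6.8,0.2],0,1],[[-10.4,6.8,0.2],0,1]]'
python3 - <<'E'
from h import *
f=grab_frame("scene"); a=f["image"][120:270,180:380]; cv2.imwrite("pics/i_s.png",cv2.resize(a,None,fx=3.8,fy=3.8,interpolation=cv2.INTER_CUBIC))
f=grab_frame("wrist"); cv2.imwrite("pics/i_w.png",f["image"])
E
```

```text
clock: 7.75
tcp_pos: [0.4658, 0.1864, 0.3111]
orientation: [-1.372, 0.914, -0.914]
contact_force: [-0.5, 0.9, -1.1]
grip_width: 0.0128
```

View pics/i_s.png

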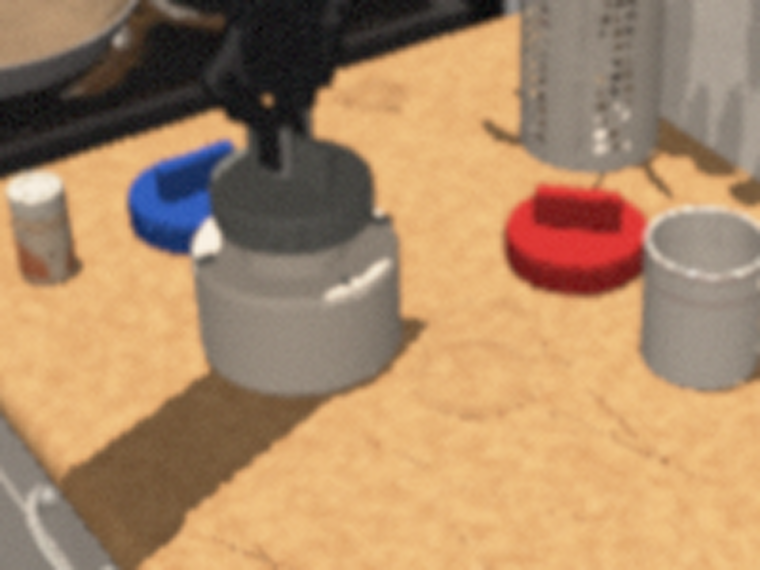

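View pics/i_w.png

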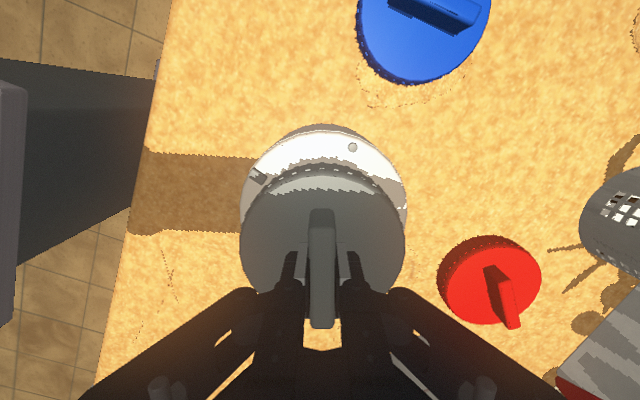

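The lid is centred over the jar: in the wrist view the jar's shoulder is even on both sides, and the stud is at (352,147), clockwise of the bar. I'll descend until it touches.

```bash
python3 -m jog '[[[0,0.3,0],0,1],[[0,0.5,0],0,1],[[0,0.6,0],0,1],[[0,0.7,0],0,1],[[0,0.75,0],0,1],[[0,0.75,0],0,1]]'
```

```text
clock: 8.6
tcp_pos: [0.4657, 0.1871, 0.3042]
orientation: [-1.371, 0.913, -0.913]
contact_force: [0.6, -0.6, -0.8]
grip_width: 0.0124
```

```bash
python3 -m jog '[[[0,0.1,0],0,1],[[0,0.15,0],0,1],[[0,0.15,0],0,1]]'; python3 -m jog '[[[0,0.1,0],0,1],[[0,0.15,0],0,1],[[0,0.15,0],0,1]]'
```

```text
clock: 8.98
tcp_pos: [0.4658, 0.1871, 0.3029]
orientation: [-1.371, 0.913, -0.913]
contact_force: [-1.1, -0.6, 3.0]
grip_width: 0.0125
clock: 9.35
tcp_pos: [0.466, 0.187, 0.3028]
orientation: [-1.37, 0.914, -0.912]
contact_force: [-6.5, -2.6, 19.9]
grip_width: 0.0125
```

Contact at TCP z 0.303 means the lid origin is at 97 mm, resting on the threads. I'll ease the load a little and turn back anticlockwise to the ridges.

```bash
python3 -m jog '[[[0,-0.1,0],0,1],[[0,-0.1,0],-0.1,1],[[0,-0.1,0],-0.2,1],[[0,-0.1,0],-0.32,1],[[0,-0.1,0],-0.44,1],[[0,-0.1,0],-0.56,1],[[0,-0.1,0],-0.68,1],[[0,-0.1,0],-0.8,1],[[0,-0.1,0],-0.9,1],[[0,-0.1,0],-0.95,1]]'
python3 -m jog '[[[0,0,0],0,1],[[0,0,0],0,1]]'
python3 - <<'E'
from h import *
o=get_obs(); M=R.from_rotvec(o["orientation"]).as_matrix(); print("tool yaw",np.degrees(np.arctan2(M[1,0],M[0,0])),o["contact_force"],o["moment"],o["joints"])
f=grab_frame("wrist"); cv2.imwrite("pics/j_w.png",f["image"])
E
```

```text
clock: 10.6
tcp_pos: [0.4657, 0.187, 0.302]
orientation: [-1.564, 0.175, -0.175]
contact_force: [-0.3, 0.0, -1.0]
grip_width: 0.0124
clock: 10.85
tcp_pos: [0.4657, 0.1871, 0.3021]
orientation: [-1.564, 0.177, -0.177]
contact_force: [-0.1, -0.2, -1.3]
grip_width: 0.0125
tool yaw -12.940518307841204 [-0.05572716 -0.21630763 -1.2889997 ] [0.01168906 0.028501   0.01722436] [-0.69025266  0.33099239  0.22081581  2.07160942 -0.10458869  0.74928609
  0.9405878 ]
```

View pics/j_w.png

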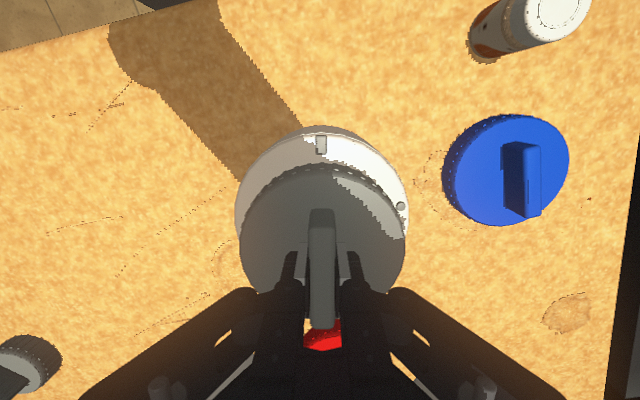

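The bar at x≈321 lines up with the ridge at (321,145), and the contact force is back to zero, so the lugs are in the gap. Next I'll press down.

```bash
python3 -m jog '[[[0,0.3,0],0,1],[[0,0.5,0],0,1],[[0,0.7,0],0,1],[[0,0.85,0],0,1],[[0,1.0,0],0,1],[[0,1.0,0],0,1]]'
```

```text
clock: 11.65
tcp_pos: [0.4657, 0.1871, 0.2921]
orientation: [-1.564, 0.177, -0.176]
contact_force: [0.3, -0.4, -1.7]
grip_width: 0.0125
```

```bash
python3 -m jog '[[[0,0.1,0],0,1],[[0,0.2,0],0,1],[[0,0.2,0],0,1]]'
```

```text
clock: 12.02
tcp_pos: [0.4658, 0.187, 0.2919]
orientation: [-1.563, 0.177, -0.177]
contact_force: [-6.8, -2.7, 18.6]
grip_width: 0.0125
```

It's seated on the rim at lid origin 86 mm. I'll keep a light press and turn it clockwise.

```bash
python3 -m jog '[[[0,-0.1,0],0.08,1],[[0,-0.1,0],0.2,1],[[0,-0.1,0],0.33,1],[[0,-0.1,0],0.46,1],[[0,-0.1,0],0.6,1],[[0,-0.1,0],0.74,1],[[0,-0.1,0],0.88,1],[[0,-0.1,0],1.0,1],[[0,-0.1,0],1.1,1],[[0,-0.1,0],1.15,1]]'
python3 - <<'E'
from h import *
o=get_obs(); M=R.from_rotvec(o["orientation"]).as_matrix(); print("tool yaw",np.degrees(np.arctan2(M[1,0],M[0,0])),o["contact_force"],o["moment"])
E
```

```text
clock: 13.28
tcp_pos: [0.4663, 0.1873, 0.292]
orientation: [-1.293, 1.064, -1.065]
contact_force: [0.5, -0.3, 4.0]
grip_width: 0.0128
tool yaw -78.88115280129269 [ 0.50164238 -0.30534344  3.99089997] [-0.15117106  0.03672312  0.12755168]
```

```bash
python3 -m jog '[[[0,0,0],0.06,1],[[0,0,0],0.12,1],[[0,0,0],0.17,1],[[0,0,0],0.19,1],[[0,0,0],0.19,1]]'
python3 - <<'E'
from h import *
o=get_obs(); M=R.from_rotvec(o["orientation"]).as_matrix(); print("tool yaw",np.degrees(np.arctan2(M[1,0],M[0,0])),o["contact_force"],o["moment"])
f=grab_frame("wrist"); cv2.imwrite("pics/k_w.png",f["image"])
E
```

```text
clock: 13.9
tcp_pos: [0.4663, 0.1874, 0.2919]
orientation: [-1.212, 1.201, -1.203]
contact_force: [1.0, -1.3, 5.2]
grip_width: 0.0127
tool yaw -89.43827430427379 [ 1.0432238  -1.2765391   5.21157461] [-0.27379416 -0.02103169  1.30812996]
```

View pics/k_w.png

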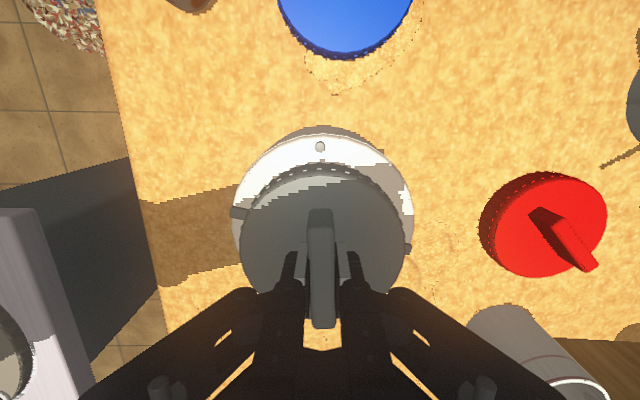

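A moment of 1.3 N m shows the stop is reached, and the stud at (320,147) lies in line with the bar. I'll snug it a touch, unload the twist and press, and let go.

```bash
python3 -m jog '[[[0,0,0],0.03,1],[[0,0,0],0.03,1]]'
python3 - <<'E'
from h import *
print(get_obs()["moment"])
E
python3 -m jog '[[[0,0,0],0,1],[[0,-0.05,0],-0.03,1],[[0,-0.05,0],-0.05,1],[[0,-0.05,0],-0.05,1]]'
python3 - <<'E'
from h import *
print(get_obs()["moment"],get_obs()["contact_force"])
E
python3 -m jog '[[[0,0,0],0,0.7],[[0,0,0],0,0.3],[[0,0,0],0,-0.2],[[0,0,0],0,-1],[[0,0,0],0,-1],[[0,0,0],0,-1],[[0,0,0],0,-1]]' 
```

```text
clock: 14.2
tcp_pos: [0.4663, 0.1875, 0.292]
orientation: [-1.199, 1.221, -1.224]
contact_force: [0.4, -2.3, 6.5]
grip_width: 0.0124
[-0.36917503 -0.05527973  1.83721822]
clock: 14.7
tcp_pos: [0.4662, 0.1874, 0.292]
orientation: [-1.22, 1.189, -1.19]
contact_force: [3.2, 1.1, 1.4]
grip_width: 0.0126
[ 0.08316986 -0.6985907   0.86377044] [3.22435042 1.08949848 1.3752926 ]
clock: 15.58
tcp_pos: [0.4657, 0.1871, 0.2917]
orientation: [-1.221, 1.19, -1.19]
contact_force: [-0.4, -0.1, 1.4]
grip_width: 0.0853
```

```bash
python3 -m jog '[[[0,-1,0],0,-1],[[0,-3,0],0,-1],[[0,-6,0],0,-1],[[2,-9,0],0,-1],[[5,-12,0],0,-1],[[9,-14,0],0,-1],[[12,-14,0],0,-1],[[12,-14,0],0,-1],[[12,-14,0],0,-1]]'
python3 - <<'E'
from h import *
f=grab_frame("wrist"); np.save("l.npy",f,allow_pickle=True); a=f["image"][0:300,200:440]; cv2.imwrite("pics/l_w.png",cv2.resize(a,None,fx=2,fy=2,interpolation=cv2.INTER_CUBIC))
f=grab_frame("scene"); a=f["image"][120:270,180:430]; cv2.imwrite("pics/l_s.png",cv2.resize(a,None,fx=3,fy=3,interpolation=cv2.INTER_CUBIC))
E
```

```text
clock: 16.7
tcp_pos: [0.4687, 0.0677, 0.4319]
orientation: [-1.221, 1.19, -1.189]
contact_force: [0.8, 1.1, -0.1]
grip_width: 0.0854
```

View pics/l_w.png

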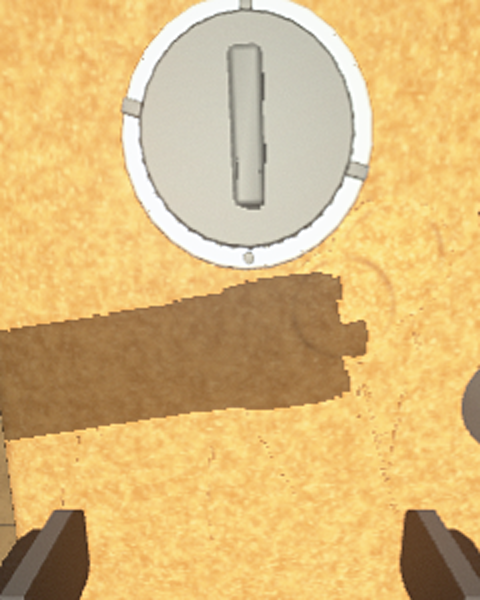

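View pics/l_s.png

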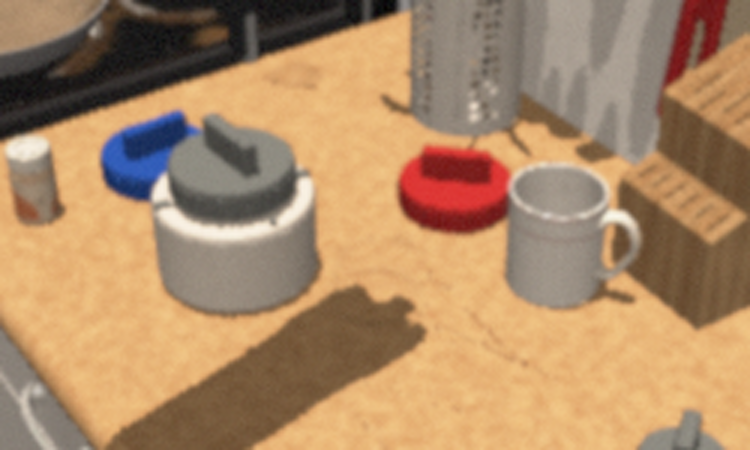

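```bash
python3 - <<'E'
from h import *
f=np.load("l.npy",allow_pickle=True).item()
a=f["image"][10:140,250:400]; cv2.imwrite("pics/m.png",cv2.resize(a,None,fx=5,fy=5,interpolation=cv2.INTER_CUBIC))
E
```

```text
(no output)
```

View pics/m.png

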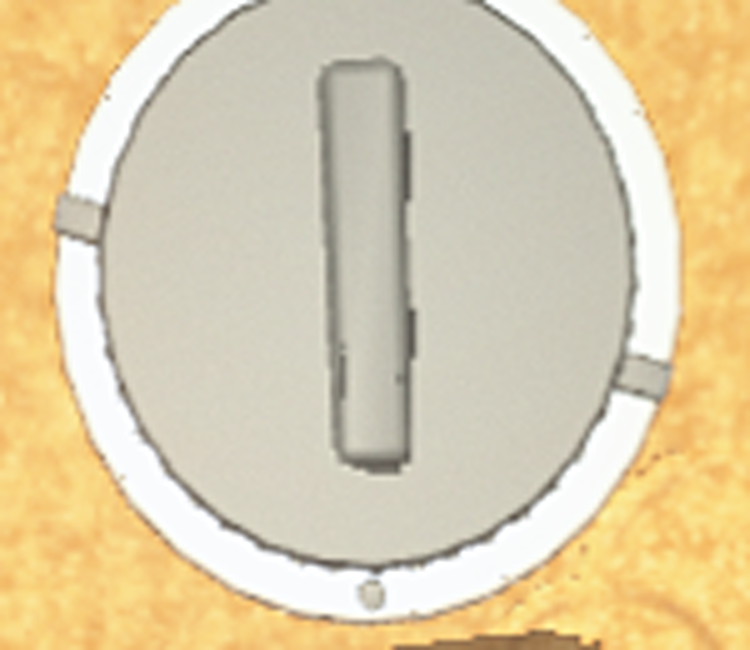

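```bash
python3 - <<'E'
from h import *
f=np.load("l.npy",allow_pickle=True).item()
g=lambda L:[(x/5+250-.4,y/5+10-.4) for x,y in L]
def yaw(p): d=p[1]-p[0]; return np.degrees(np.arctan2(d[1],d[0]))
e=onz(f,g([(362,62),(375,458)]),.141); print("bar",yaw(e),e.mean(0),np.linalg.norm(e[1]-e[0]))
r=onz(f,g([(79,218),(644,377)]),.084); print("ridge",yaw(r),r.mean(0),np.linalg.norm(r[1]-r[0]))
c=np.array([.466,.1863,.084]); s=onz(f,g([(371,594)]),.084)[0]; print("stud",yaw([c,s]))
t=grab_frame("top"); crop(t,"pics/n_t.png",330,215,80,4); print(get_obs()["clock"])
E
```

```text
bar -86.33777724819348 [0.46599797 0.184782   0.141     ] 0.06044098940485157
ridge -12.824762857236275 [0.46578687 0.18607598 0.084     ] 0.12157812746252036
stud -87.71037431143806
16.85
```

View pics/n_t.png

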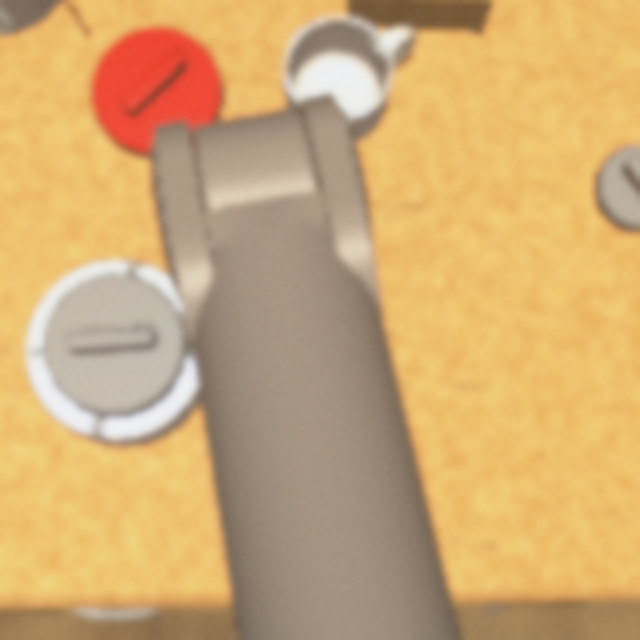

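```bash
python3 -c "
from bench import *
print(hand_in())"
```

```text
the job is handed in; nothing more can be done
None
```

The larger grey lid is on the white jar, seated on the rim and turned clockwise to the stop. The gripper let go, backed off clear of everything, and the job was handed in at about 17 s.

- **On the threads:** the lid was set down level, its bar 54.6° clockwise of the ridges. It touched at a lid height of 97 mm, the figure given for resting on the threads.
- **Into the gap:** I turned it back anticlockwise to the ridges, with the bar within about 0.2° of them. The contact force fell to zero there. It did not fall by itself because it was still gripped, so I pressed it down onto the rim at 86 mm.
- **Tightened:** I turned it clockwise until the resisting moment rose to about 1.8 N m, then eased off and released.

**Last checks:** the final wrist picture puts the bar 73.5° clockwise of the ridges, against a nominal 75°. That 1.5° difference could be measurement error, lid play or a slight relaxation on release; I did not regrip to settle it. The small lid was not touched, and it and the look-alike lids were where they started in the last pictures. The highest wrist force I read was about 20 N.

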